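# Refill the dry box's desiccant canister through the funnel

### The job

Slide the clear canister along the table, upright, fully home into the V-shaped stop under the funnel's spout. Then push the bar of the hinged scoop towards the funnel to tip it gently, so that all seven desiccant balls run through the funnel into the canister, and let the scoop settle back down. Leave the canister standing under the spout and do not disturb the camera gear around it.

Things in the scene. Friction and masses are not known exactly. Their poses are not given: they have to be found in the camera images.
- stand: Refill stand, fixed. Origin: on the table (z = 0) on the spout's vertical axis. +y: side where the scoop hangs; -x: open side where the canister goes in, facing the robot within 0.35 rad. Post 18 mm thick, 212 high, at x = 115 mm, on a foot spanning x 65 to 165, y -80 to 80 mm.
- stop (a point): V-shaped aluminium stop on the table, part of the stand; this point is the stand's origin. Two walls 52 mm long, 8 thick, 25 high, at +-45 degrees to the stand's x, open to -x, touching a 60 mm circle round this point: a canister against both walls is centred on it.
- spout (a point): Centre of the lower mouth of the fixed steel funnel, 92 mm above the table. Spout outer diameter 50, inner 44 mm, up to z = 114; the cone widens to outer diameter 152 mm at z = 168, then an upright rim to z = 180 mm.
- scoop_hinge (a point): Fixed point in the middle of the scoop's hinge line, at (0, 50, 190) mm in the stand's frame. The hinge line runs along the stand's x. The scoop is a steel pan 88 mm wide along x, reaching 106 mm from the hinge towards +y, walls 29 mm high, open on the funnel side.
- scoop (a joint): Scoop angle, rad: 0 at rest (floor leaning 5 degrees back), 1.1 tipped fully over. Pushing the bar to the stand's -y increases it; 1 to 3 N is enough. Let go, it falls back to 0, damped. Balls roll out from about 0.1 rad, all are out past 0.8. Move the bar at about 5 cm/s: flung balls miss the funnel.
- scoop_bar (a point): Middle of the scoop handle's crossbar: dark round bar, 8 mm thick, 96 mm long, along the stand's x, on two arms 95 mm long from the hinge line. At rest 47.5 mm towards +y from the hinge and 82 mm above it (272 mm above the table), over the scoop; it swings about the hinge towards -y.
- canister: Clear round canister with black foot, loose, open top: outer diameter 60, inner 54, height 85, floor 5 mm, 0.12 kg. Origin: centre of underside; z its axis. Starts 110 to 170 mm from the spout on the stand's -x side. Push it low, between fingers about 45 mm apart so it stays centred, with the tool leaning about 40 degrees (tips forward), as the funnel overhangs.
- ball0: One of the seven white desiccant balls, 18 mm in diameter, 10 g, loose in the scoop at the start. Origin: its centre.
- ball1: One of the seven white desiccant balls, 18 mm in diameter, 10 g, loose in the scoop at the start. Origin: its centre.
- ball2: One of the seven white desiccant balls, 18 mm in diameter, 10 g, loose in the scoop at the start. Origin: its centre.
- ball3: One of the seven white desiccant balls, 18 mm in diameter, 10 g, loose in the scoop at the start. Origin: its centre.
- ball4: One of the seven white desiccant balls, 18 mm in diameter, 10 g, loose in the scoop at the start. Origin: its centre.
- ball5: One of the seven white desiccant balls, 18 mm in diameter, 10 g, loose in the scoop at the start. Origin: its centre.
- ball6: One of the seven white desiccant balls, 18 mm in diameter, 10 g, loose in the scoop at the start. Origin: its centre.
- zoom_lens: Bystander: black zoom lens standing upright, diameter 78 mm, height 120 mm. Origin: centre of its underside.
- l_bracket: Bystander: aluminium L-bracket, foot 90 x 40 x 8 mm, upright plate at its +x end to 78 mm height. Origin: centre of its underside.
- lens_cap: Bystander: black lens cap lying flat, diameter 68 mm, 10 mm thick. Origin: centre of its underside.
- lens_hood: Bystander: black lens hood, an open ring flaring from 68 to 82 mm diameter, 45 mm high, under the scoop. Origin: centre of its underside.
- blower: Bystander: black rubber air blower, diameter 58 mm, 110 mm high, nozzle up. Origin: centre of its underside.
Not all that is in view belongs to the job. Leave any turquoise look-alike of the canister alone.

How it is judged:
By the outcome, as a careful person would: the job done as asked, in the order asked, and still so for the second after the job is handed in, with the robot touching nothing.
It also fails if it takes over 61 s, if anything falls off the work surface, if the arm or the gripper's body presses on something with over 40 N, if the wrist force passes 120 N, or if a joint passes its speed limit or range.

### The arm

A 6-joint arm with a two-finger parallel gripper is mounted at the origin on the work surface. World frame = base frame: x ahead of the robot, y to its left, z up, the work surface at z = 0. Lengths are in mm, angles in rad, forces in N, time in s.
With the tool pointing down it reaches from about 250 to 775 mm from the base axis. Payload 4 kg.
Tool frame: the origin (TCP) lies at the very end of the fingers, on their centre line; the grasp point (between the pads) lies 19 mm behind it; z points along the fingers, y is the line along which they close (so a half turn about z gives the same grasp; the last joint's range is limited). The gripper opens to 94 mm and grips with 3 to 60 N. Pads are 16 mm wide; open, the fingers measure 119 mm over their backs; the gripper's body (75 mm by 177 mm) begins 78 mm behind the grasp point.
Start: joints at [1.235, 0.087, 1.371, -0, 1.684, -0.103], TCP at [126.895, 535.18, 205.506] pointing down, gripper open.
Joint ranges: [-3.1, 3.1], [-0.76, 2.03], [0.27, 2.55], [-1.08, 4.22], [0.17, 2.65], [-2.57, 2.57]. Speed limits (rad/s): [2.79, 2.79, 3.14, 3.14, 3.14, 3.14].

### API

Orientations are given as a unit quaternion [x, y, z, w].
In Python, from workcell import ctrl gives the robot as it stands.
- The arm moves only by the tool servo_tool, never from a script. Its argument "motion" is a list of rows, each a list of 2 entries, a list of its own where there are three numbers: the shift along the world's x, y, z in m, then the turn about the world's z in rad. In form: [[[tx, ty, tz], yaw], ...]. A call has 1 to 20 rows; each row shifts and turns the commanded pose from where the row before left it; what a row does not reach is not made up. A row lasts 1/12 s, in which the tool goes at most 41.7 mm and 7.16 degrees, less where a joint would pass 70% of its speed; a pose out of reach is approached as far as the arm can. A call with a gripper value outside its range is refused whole. "hand" is the opening, from 0 (shut) to 1 (fully open), set as the call begins (left out, the last holds). The fingers move at their own pace and stop on an object; "force" is the grip in N (left out, the last holds). Time passes only in rows, so rows that do not move let the fingers close. It gives the time, the measured TCP pose, the force, the opening and the grip force at its end, in the units of the state.
- ctrl.read_state(): the state, without advancing time (a new reading comes with each control period).
- ctrl.snapshot(name): name is "scene" or "top" or "wrist"; returns a dict with "color" (400x640x3 uint8, blue, green, red), "intrinsics" (3x3 intrinsics, pixels), "rvec" (rotation vector, rad) and "tvec" (3), from world to camera coordinates, as OpenCV has them; the wrist camera has in their place "tool_from_camera" (4x4, takes a point from camera to tool coordinates, whose origin is the TCP and whose axes are the flange's). Camera axes: x right, y down, z forward; pixel columns grow to the right and rows downward; lengths in mm; the calibration is good to about 2 mm. A picture is of the moment at which its call begins: read the wrist's pose just before it. There is no depth.
- ctrl.job_done(): hands the job in; it is judged then, once.
The state is a dict: "time": time; "joints": joint angles; "joint_vel": joint speeds; "joint_efforts": joint torques, N m; "tool_pos": TCP position; "orientation": TCP orientation; "force": force on the tool from outside, world axes, zero at the start; "wrist_torque": the same for the moment, N m; "width": opening from 0.0 (shut) to 1.0 (fully open); "grasp_force": force on a finger pad.
Only numpy, scipy, OpenCV 4.12 (cv2) and the standard library are available. Lean on these libraries where they do the work, as an engineer would, in place of code of your own. Each camera call takes 0.05 s, during which the arm holds its last target. There are 200 camera calls.

## Working session

There is one attempt and no reset: what is moved stays moved. The work goes in short steps, Python scripts to look and compute and a tool call to move; the robot and the scene stay as the last step left them, time stands still between calls to the robot, and variables do not carry over. Pictures are saved under pics/ and viewed, at most 10 in all, crops included, and the job is handed in when it is done.

Besides the shell and the picture viewer there is one more tool, called after "Emit:" in YAML: its name, and indented under it one key for each argument. servo_tool: Moves the arm, as the interface text tells. Its arguments: {"type":"object","properties":{"motion":{"type":"array"},"hand":{"type":"number"},"force":{"type":"number"}},"required":["motion"]}

```bash
mkdir -p pics; python3 - <<'E'
from workcell import ctrl
import cv2,pickle
d={}
for n in("scene","top"):
    s=ctrl.snapshot(n); d[n]=s; cv2.imwrite(f"pics/{n}0.png",s["color"])
pickle.dump(d,open("s0.pkl","wb"))
st=ctrl.read_state();print(st)
E
```

```text
{'time': 0.1, 'joints': array([ 1.23492370e+00,  8.78656803e-02,  1.37204720e+00,  8.81966156e-06,
        1.68358368e+00, -1.03081469e-01]), 'joint_vel': array([ 4.56339941e-04, -2.84639116e-03, -3.80046746e-03, -8.30698168e-05,
       -7.78800832e-04,  8.57811839e-05]), 'joint_efforts': array([ 1.39868425e-03, -3.41253340e+01, -3.03302336e+01,  7.19038770e-02,
        3.04613833e-02, -7.60263856e-05]), 'tool_pos': array([126.71768328, 534.72031274, 204.45800145]), 'orientation': array([ 1.16132396e-01,  9.93233286e-01, -9.28162531e-04, -2.11535562e-04]), 'force': array([-0.25020543,  0.21582523, -0.13955899]), 'wrist_torque': array([-0.02038536,  0.06320961,  0.02431446]), 'grasp_force': 0.0, 'width': 0.9982575713954639}
```

View pics/scene0.png

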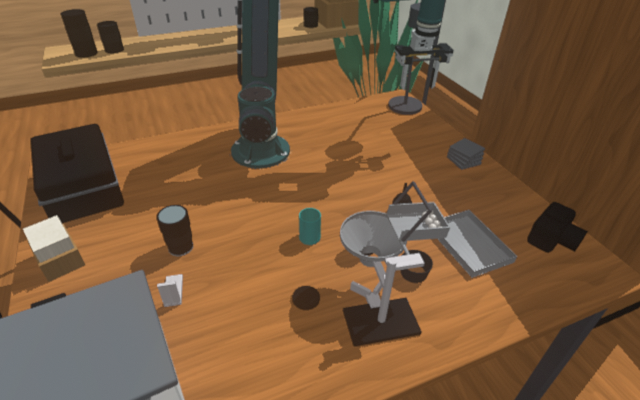

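View pics/top0.png

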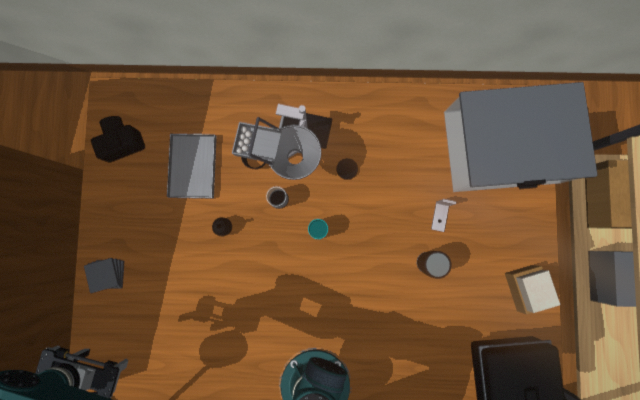

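```bash
cat > h.py <<'E'
import numpy as np,cv2,pickle
def cam(s):
    R=cv2.Rodrigues(np.array(s["rvec"],float))[0]; t=np.array(s["tvec"],float).ravel(); return np.array(s["intrinsics"],float),R,t
def ray(s,p):
    K,R,t=cam(s); d=R.T@np.linalg.solve(K,[p[0],p[1],1.]); return -R.T@t,d/np.linalg.norm(d)
def onz(s,p,z):
    o,d=ray(s,p); return o+d*(z-o[2])/d[2]
def tri(s1,p1,s2,p2):
    o1,d1=ray(s1,p1);o2,d2=ray(s2,p2)
    a=np.linalg.lstsq(np.c_[d1,-d2],o2-o1,rcond=None)[0]
    x,y=o1+a[0]*d1,o2+a[1]*d2
    return (x+y)/2,np.linalg.norm(x-y)
def proj(s,P):
    K,R,t=cam(s);q=K@(R@np.asarray(P,float)+t);return q[:2]/q[2]
E
python3 - <<'E'
import pickle,cv2,numpy as np
from h import *
d=pickle.load(open("s0.pkl","rb"))
for n in d: print(n,ray(d[n],(320,200)), d[n]["intrinsics"][0])
t=d["top"]
for nm,p,z in [("can top",(277,197),85),("funnel rim",(295,152),180),("turq",(318,229),85)]: print(nm,onz(t,p,z).round(1))
a=cv2.resize(d["top"]["color"][90:250,205:375],None,fx=3.5,fy=3.5,interpolation=cv2.INTER_CUBIC)
cv2.imwrite("pics/topcrop.png",a)
b=cv2.resize(d["scene"]["color"][170:350,280:480],None,fx=4,fy=3.3,interpolation=cv2.INTER_CUBIC)
b=cv2.resize(d["scene"]["color"][170:350,280:480],None,fx=3.3,fy=3.3,interpolation=cv2.INTER_CUBIC)
cv2.imwrite("pics/scenecrop.png",b)
E
```

```text
scene (array([1265.52075995, -325.37535035,  859.54693404]), array([-0.70027208,  0.31204244, -0.64206583])) [431.34858752   0.         316.80284571]
top (array([ 434.39835991,   -7.86267859, 1329.79173131]), array([ 0.09431701,  0.0026039 , -0.99553881])) [424.37854165   0.         320.43686685]
can top [559.  122.3  85. ]
funnel rim [674.9  66.3 180. ]
turq [ 4.67e+02 -2.00e-01  8.50e+01]
```

View pics/topcrop.png

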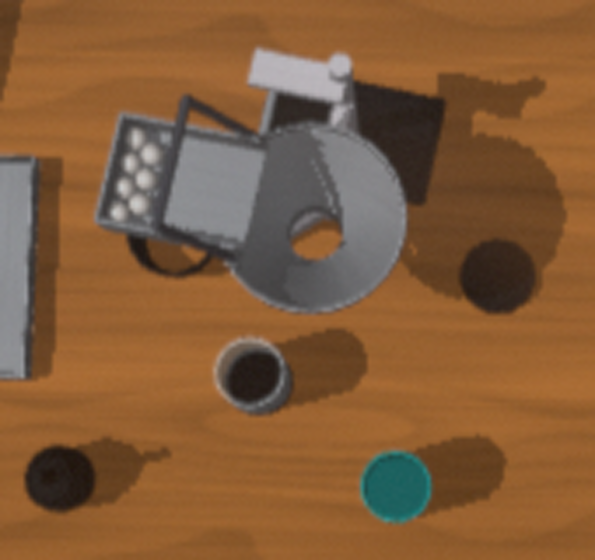

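View pics/scenecrop.png

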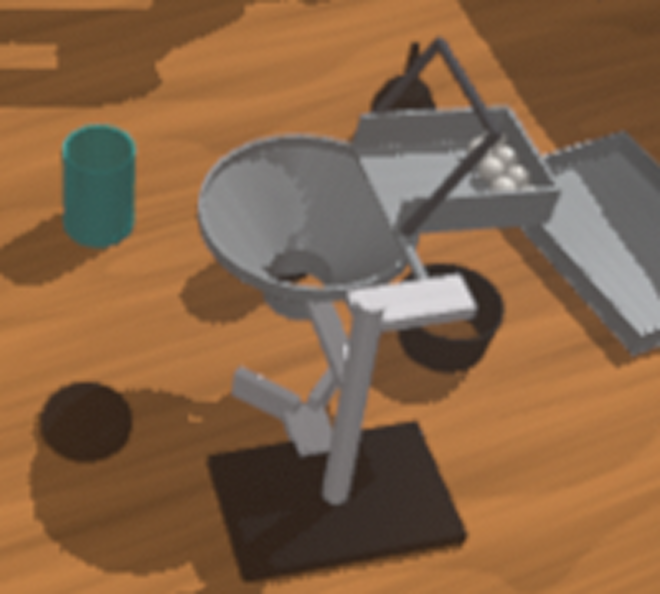

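```bash
python3 - <<'E'
from h import *
d=pickle.load(open("s0.pkl","rb")); t,s=d["top"],d["scene"]
T=lambda x,y:(205+(x+.5)/3.5-.5,90+(y+.5)/3.5-.5); S=lambda x,y:(280+(x+.5)/3.3-.5,170+(y+.5)/3.3-.5)
for n,a,b in [("bar +x",(187,99),(493,138)),("bar -x",(158,228),(440,42)),("post top",(340,66),(366,303))]:
    print(n,tri(t,T(*a),s,S(*b)))
for n,a in [("post",(340,66))]: print(n, onz(t,T(*a),212))
for a in [(187,99),(158,228)]: print("bar z272",onz(t,T(*a),272))
# funnel rim by hand-off points refined: dark/edge points
for a in [(406,217),(313,313),(320,123),(372,145),(380,284),(245,277)]:
    print("rim",onz(t,T(*a),180).round(1))
for a in [(208,455),(418,424),(466,535),(245,580)]: print("foot",onz(s,S(*a),8).round(1))
for a in [(445,98),(422,203)]: print("foot top",onz(t,T(*a),8).round(1))
for a in [(363,378),(200,205)]: pass
# canister: top rim, base
print("can",onz(t,T(251,373),85), "left/right",[onz(t,T(*a),85).round(1) for a in[(215,373),(287,373),(251,338)]])
for n,a,z in [("blower",(60,478),60),("cap",(498,275),10)]: print(n,onz(t,T(*a),z).round(1))
E
```

```text
bar +x (array([742.16528144, 156.19522141, 271.47030809]), np.float64(1.2892470837767163))
bar -x (array([646.80416116, 175.4061404 , 273.36509659]), np.float64(2.3675239706339886))
post top (array([787.79159217,  47.53618581, 210.57861315]), np.float64(2.6349192996354507))
post [787.9934195   48.63701225 212.        ]
bar z272 [742.36501347 156.68144666 272.        ]
bar z272 [646.47114027 174.58345108 272.        ]
rim [677.1  -4.3 180. ]
rim [599.6  67.  180. ]
rim [751.5  65.1 180. ]
rim [734.4  23.6 180. ]
rim [623.4  15.1 180. ]
rim [627.1 121.  180. ]
foot [722.4 -17.5   8. ]
foot [756.  137.5   8. ]
foot [849.  118.2   8. ]
foot [822.2 -37.6   8. ]
foot top [824.2 -37.4   8. ]
foot top [726.5 -18.    8. ]
can [561.31798908 124.26885113  85.        ] left/right [array([560.8, 154.6,  85. ]), array([561.8,  93.9,  85. ]), array([591. , 125.1,  85. ])]
blower [471.  287.4  60. ]
cap [661.4 -87.4  10. ]
```

Emit:
servo_tool:
  motion:
    - [[0,0,0.04],0]
    - [[0,0,0.04],0]
    - [[0,0,0.04],0]
    - [[0,0,0.04],0]
    - [[0,0,0.04],0]
    - [[0,0,0.04],0]
    - [[0,0,0.04],0]
    - [[0,0,0.04],0]
    - [[0,0,0.04],0]
    - [[0,0,0.04],0]
    - [[0,0,0.04],0]
    - [[0,0,0.04],0]

```text
time: 1.1
tool_pos: [115.3, 485.7, 601.4]
orientation: [0.116, 0.993, 0.023, 0.002]
force: [0.4, 0.2, 0.7]
width: 0.999
grasp_force: 0.0
```

Emit:
servo_tool:
  motion:
    - [[0.006,0.025,0.03],0]
    - [[0.006,0.025,0.03],0]
    - [[0.006,0.025,0.03],0]
    - [[0.006,0.025,0.03],0]
    - [[0.006,0.025,0.03],0]
    - [[0.006,0.025,0.03],0]
    - [[0.006,0.025,0.03],0]
    - [[0.006,0.025,0.03],0]

```text
time: 1.77
tool_pos: [130.6, 548.6, 605.5]
orientation: [0.115, 0.988, 0.106, 0.012]
force: [-0.0, -1.1, 0.8]
width: 0.999
grasp_force: 0.0
```

```bash
python3 -c "
from workcell import ctrl
s=ctrl.read_state();print(s['joints'].round(3),s['orientation'].round(3),s['tool_pos'].round(1))"
```

```text
[ 1.221  0.296  0.275  0.035  2.357 -0.089] [0.115 0.988 0.106 0.012] [130.6 548.6 605.5]
```

Emit:
servo_tool:
  motion:
    - [[0.006,0.025,0.03],0]
    - [[0.006,0.025,0.03],0]
    - [[0.006,0.025,0.03],0]
    - [[0.006,0.025,0.03],0]
    - [[0.006,0.025,0.03],0]
    - [[0.006,0.025,0.03],0]
    - [[0.006,0.025,0.03],0]
    - [[0.006,0.025,0.03],0]
    - [[0.006,0.025,0.03],0]
    - [[0.006,0.025,0.03],0]
    - [[0.006,0.025,0.03],0]
    - [[0.006,0.025,0.03],0]

```text
time: 2.77
tool_pos: [155.4, 650.7, 634.2]
orientation: [0.113, 0.962, 0.247, 0.029]
force: [-0.4, -0.9, 0.2]
width: 0.999
grasp_force: 0.0
```

```bash
python3 -c "
from workcell import ctrl
s=ctrl.read_state();print(s['joints'].round(3),s['orientation'].round(3),s['tool_pos'].round(1))"
```

```text
[ 1.223  0.31   0.275  0.062  2.056 -0.072] [0.113 0.962 0.247 0.029] [155.4 650.7 634.2]
```

Emit:
servo_tool:
  motion:
    - [[0.006,0.025,0.03],0]
    - [[0.006,0.025,0.03],0]
    - [[0.006,0.025,0.03],0]
    - [[0.006,0.025,0.03],0]
    - [[0.006,0.025,0.03],0]
    - [[0.006,0.025,0.03],0]
    - [[0.006,0.025,0.03],0]

```text
time: 3.35
tool_pos: [170.6, 713.8, 663.3]
orientation: [0.109, 0.935, 0.335, 0.039]
force: [1.1, 0.6, 0.1]
width: 0.999
grasp_force: 0.0
```

Emit:
servo_tool:
  motion:
    - [[0,-0.035,-0.03],0]
    - [[0,-0.035,-0.03],0]
    - [[0,-0.035,-0.03],0]
    - [[0,-0.035,-0.03],0]
    - [[0,-0.035,-0.03],0]
    - [[0,-0.035,-0.03],0]

```text
time: 3.85
tool_pos: [170.6, 538.7, 514.7]
orientation: [0.109, 0.935, 0.334, 0.04]
force: [-0.0, -0.2, 0.6]
width: 0.999
grasp_force: 0.0
```

```bash
python3 -c "
from workcell import ctrl
from scipy.spatial.transform import Rotation as R
s=ctrl.read_state();print(s['joints'].round(3),s['tool_pos'].round(1));print(R.from_quat(s['orientation']).as_matrix().round(3))"
```

```text
[ 1.052 -0.29   1.253  0.18   1.514 -0.235] [170.6 538.7 514.7]
[[-0.973  0.177  0.147]
 [ 0.23   0.753  0.617]
 [-0.001  0.634 -0.773]]
```

Emit:
servo_tool:
  motion:
    - [[-0.009,-0.027,-0.024],0]
    - [[-0.009,-0.027,-0.024],0]
    - [[-0.009,-0.027,-0.024],0]
    - [[-0.009,-0.027,-0.024],0]
    - [[-0.009,-0.027,-0.024],0]
    - [[-0.009,-0.027,-0.024],0]
    - [[-0.009,-0.027,-0.024],0]
    - [[-0.009,-0.027,-0.024],0]
    - [[0,0,0],0]

```text
time: 4.6
tool_pos: [121.7, 375.9, 337.4]
orientation: [0.11, 0.944, 0.308, 0.032]
force: [-0.3, -0.1, 0.5]
width: 1.0
grasp_force: 0.0
```

```bash
cat > st.py <<'E'
from workcell import ctrl
from scipy.spatial.transform import Rotation as R
import numpy as np
s=ctrl.read_state();print(s['time'],s['joints'].round(3),s['tool_pos'].round(1),s['force'].round(1))
M=R.from_quat(s['orientation']).as_matrix();print("y",M[:,1].round(3),"z",M[:,2].round(3),"tilt",np.arccos(-M[2,2]).round(3),"azl",np.arctan2(M[1,2],M[0,2]).round(3))
E
python3 st.py
```

```text
4.6 [ 0.853 -0.756  1.847  0.288  1.485 -0.428] [121.7 375.9 337.4] [-0.3 -0.1  0.5]
y [0.188 0.786 0.589] z [ 0.127  0.575 -0.808] tilt 0.63 azl 1.353
```

Emit:
servo_tool:
  motion:
    - [[-0.007,-0.033,0],0]
    - [[-0.007,-0.033,0],0]
    - [[-0.007,-0.033,0],0]
    - [[-0.007,-0.033,0],0]

```text
time: 4.93
tool_pos: [139.2, 319.1, 372.8]
orientation: [0.104, 0.956, 0.275, 0.016]
force: [0.8, 0.3, -0.4]
width: 1.002
grasp_force: 0.0
```

```bash
python3 st.py
```

```text
4.9333 [ 0.568 -0.757  1.744  0.409  1.742 -0.63 ] [139.2 319.1 372.8] [ 0.8  0.3 -0.4]
y [0.19  0.827 0.529] z [ 0.089  0.522 -0.848] tilt 0.558 azl 1.402
```

Emit:
servo_tool:
  motion:
    - [[0,0,0],-0.12]
    - [[0,0,0],-0.12]
    - [[-0.014,-0.033,0],0]
    - [[-0.014,-0.033,0],0]
    - [[-0.014,-0.033,0],0]
    - [[-0.014,-0.033,0],0]
    - [[-0.014,-0.033,0],0]

```text
time: 5.52
tool_pos: [123.9, 257.1, 428.4]
orientation: [0.214, 0.953, 0.214, 0.032]
force: [0.3, 0.3, 1.0]
width: 1.004
grasp_force: 0.0
```

```bash
python3 st.py
```

```text
5.5167 [ 0.613 -0.757  1.577  0.255  1.94  -0.379] [123.9 257.1 428.4] [0.3 0.3 1. ]
y [0.393 0.817 0.422] z [ 0.152  0.394 -0.906] tilt 0.437 azl 1.203
```

Emit:
servo_tool:
  motion:
    - [[-0.011,-0.026,-0.028],-0.05]
    - [[-0.011,-0.026,-0.028],-0.05]
    - [[-0.011,-0.026,-0.028],0]
    - [[-0.011,-0.026,-0.028],0]
    - [[-0.011,-0.026,-0.028],0]
    - [[-0.011,-0.026,-0.028],0]

```text
time: 6.02
tool_pos: [135.4, 235.3, 329.5]
orientation: [0.264, 0.954, 0.137, 0.023]
force: [0.1, 0.8, -0.5]
width: 0.997
grasp_force: 0.0
```

```bash
python3 st.py
```

```text
6.0167 [ 0.674 -0.757  1.752  0.129  1.892 -0.3  ] [135.4 235.3 329.5] [ 0.1  0.8 -0.5]
y [0.498 0.823 0.275] z [ 0.117  0.25  -0.961] tilt 0.28 azl 1.132
```

Emit:
servo_tool:
  motion:
    - [[-0.013,-0.024,-0.026],0]
    - [[-0.013,-0.024,-0.026],0]
    - [[-0.013,-0.024,-0.026],0]
    - [[-0.013,-0.024,-0.026],0]
    - [[-0.013,-0.024,-0.026],0]
    - [[-0.013,-0.024,-0.026],0]
    - [[-0.013,-0.024,-0.026],0]

```text
time: 6.6
tool_pos: [143.9, 200.0, 184.3]
orientation: [0.265, 0.962, 0.063, -0.004]
force: [-0.7, -0.2, -0.3]
width: 0.999
grasp_force: 0.0
```

```bash
python3 st.py
```

```text
6.6 [ 0.581 -0.757  2.024  0.093  1.783 -0.43 ] [143.9 200.  184.3] [-0.7 -0.2 -0.3]
y [0.51  0.852 0.12 ] z [ 0.025  0.124 -0.992] tilt 0.127 azl 1.373
```

Emit:
servo_tool:
  motion:
    - [[-0.006,-0.03,-0.01],0]
    - [[-0.006,-0.03,-0.01],0]
    - [[-0.006,-0.03,-0.01],0]
    - [[-0.006,-0.03,-0.01],0]

```text
time: 6.93
tool_pos: [177.8, 121.2, 149.0]
orientation: [0.263, 0.964, 0.037, -0.025]
force: [0.7, 0.9, 0.6]
width: 1.002
grasp_force: 0.0
```

```bash
python3 st.py
```

```text
6.9333 [ 0.181 -0.757  2.091  0.09   1.819 -0.835] [177.8 121.2 149. ] [0.7 0.9 0.6]
y [0.508 0.859 0.058] z [-0.028  0.083 -0.996] tilt 0.088 azl 1.896
```

Emit:
servo_tool:
  motion:
    - [[0.015,-0.006,0.037],0.053]
    - [[0.015,-0.006,0.037],0.053]
    - [[0.015,-0.006,0.037],0.053]
    - [[0.015,-0.006,0.037],0.053]
    - [[0.015,-0.006,0.037],0.053]
    - [[0.015,-0.006,0.037],0.053]
    - [[0.015,-0.006,0.037],0.053]
    - [[0.015,-0.006,0.037],0.053]
    - [[0.015,-0.006,0.037],0.053]
    - [[0.015,-0.006,0.037],0.053]
    - [[0.015,-0.006,0.037],0.053]
    - [[0.015,-0.006,0.037],0.053]

```text
time: 7.93
tool_pos: [356.5, 49.4, 594.1]
orientation: [-0.052, 0.998, 0.025, -0.033]
force: [0.8, 0.0, 1.9]
width: 0.999
grasp_force: 0.0
```

```bash
python3 st.py
```

```text
7.9333 [-0.061 -0.     0.637  0.078  2.575 -1.671] [356.5  49.4 594.1] [0.8 0.  1.9]
y [-0.101  0.993  0.053] z [-0.069  0.046 -0.997] tilt 0.083 azl 2.553
```

Emit:
servo_tool:
  motion:
    - [[0.03,0.002,0.02],0]
    - [[0.03,0.002,0.02],0]
    - [[0.03,0.002,0.02],0]
    - [[0.03,0.002,0.02],0]
    - [[0.03,0.002,0.02],0]
    - [[0.03,0.002,0.02],0]
    - [[0.03,0.002,0.02],0]
    - [[0.03,0.002,0.02],0]
    - [[0.028,0.002,0.028],0]
    - [[0.028,0.002,0.028],0]
    - [[0.028,0.002,0.028],0]
    - [[0.028,0.002,0.028],0]
    - [[0.028,0.002,0.028],0]
    - [[0.028,0.002,0.028],0]
    - [[0.028,0.002,0.028],0]
    - [[0.028,0.002,0.028],0]
    - [[0.028,0.002,0.028],0]
    - [[0.028,0.002,0.028],0]

```text
time: 9.43
tool_pos: [458.0, 44.9, 603.0]
orientation: [-0.049, 0.997, 0.049, -0.035]
force: [0.4, -1.1, 0.6]
width: 1.0
grasp_force: 0.0
```

```bash
python3 st.py
```

```text
9.4333 [-0.092  0.291  0.274  0.185  2.654 -1.601] [458.   44.9 603. ] [ 0.4 -1.1  0.6]
y [-0.095  0.99   0.101] z [-0.075  0.094 -0.993] tilt 0.121 azl 2.248
```

Emit:
servo_tool:
  motion:
    - [[0.02,0,-0.035],0]
    - [[0.02,0,-0.035],0]
    - [[0.02,0,-0.035],0]
    - [[0.025,0,-0.03],0]
    - [[0.04,0,0],0]
    - [[0.04,0,0],0]
    - [[0.04,0,0.005],0]
    - [[0.03,0.002,0.02],0]
    - [[0.03,0.002,0.02],0]
    - [[0.03,0.002,0.02],0]
    - [[0.03,0.002,0.02],0]
    - [[0.03,0.002,0.02],0]

```text
time: 10.43
tool_pos: [686.6, 53.1, 454.6]
orientation: [-0.047, 0.997, 0.053, 0.026]
force: [1.1, -0.4, 0.6]
width: 1.002
grasp_force: 0.0
```

```bash
python3 st.py
```

```text
10.4333 [-0.061  0.547  0.274  0.145  2.275 -1.629] [686.6  53.1 454.6] [ 1.1 -0.4  0.6]
y [-0.096  0.99   0.103] z [ 0.046  0.107 -0.993] tilt 0.117 azl 1.163
```

Emit:
servo_tool:
  motion:
    - [[0.022,0.002,0.034],0.1]
    - [[0.022,0.002,0.034],0]
    - [[0.022,0.002,0.034],0]
    - [[0.022,0.002,0.034],0]
    - [[0.022,0.002,0.034],0]
    - [[0.022,0.002,0.034],0]
    - [[0.022,0.002,0.034],0]
    - [[0.022,0.002,0.034],0]
    - [[0.022,0.002,0.034],0]
    - [[0.022,0.002,0.034],0]
    - [[0.022,0.002,0.034],0]
    - [[0.022,0.002,0.034],0]

```text
time: 11.43
tool_pos: [688.6, 70.3, 558.7]
orientation: [-0.087, 0.98, 0.06, 0.168]
force: [0.7, -0.3, 0.2]
width: 0.999
grasp_force: 0.0
```

```bash
python3 st.py
```

```text
11.4333 [-0.066  0.412  0.274  0.199  2.128 -1.68 ] [688.6  70.3 558.7] [ 0.7 -0.3  0.2]
y [-0.191  0.978  0.089] z [ 0.319  0.147 -0.936] tilt 0.359 azl 0.432
```

Emit:
servo_tool:
  motion:
    - [[0.022,0.002,0.034],0.05]
    - [[0.022,0.002,0.034],0.05]
    - [[0.022,0.002,0.034],0]
    - [[0.022,0.002,0.034],0]
    - [[0.022,0.002,0.034],0]
    - [[0.022,0.002,0.034],0]
    - [[0.022,0.002,0.034],0]
    - [[0.022,0.002,0.034],0]
    - [[0.022,0.002,0.034],0]
    - [[0.022,0.002,0.034],0]
    - [[0.022,0.002,0.034],0]
    - [[0.022,0.002,0.034],0]
    - [[0.022,0.002,0.034],0]

```text
time: 12.52
tool_pos: [733.2, 91.7, 659.4]
orientation: [-0.119, 0.932, 0.074, 0.335]
force: [0.8, 1.0, 1.2]
width: 1.0
grasp_force: 0.0
```

```bash
python3 st.py
```

```text
12.5167 [-0.079  0.337  0.275  0.281  1.864 -1.73 ] [733.2  91.7 659.4] [0.8 1.  1.2]
y [-0.271  0.961  0.058] z [ 0.606  0.218 -0.765] tilt 0.699 azl 0.345
```

Emit:
servo_tool:
  motion:
    - [[-0.035,0.007,-0.02],-0.08]
    - [[-0.035,0.007,-0.02],-0.08]
    - [[-0.035,0.007,-0.02],-0.08]
    - [[-0.035,0.007,-0.02],-0.08]
    - [[-0.035,0.007,-0.02],-0.08]
    - [[-0.035,0.007,-0.02],-0.08]
    - [[0,0,-0.04],0]
    - [[0,0,-0.04],0]
    - [[0,0,-0.04],0]
    - [[0,0,-0.04],0]
    - [[0,0,-0.04],0]
    - [[0,0,-0.04],0]
    - [[0,0,-0.04],0]
    - [[0,0,-0.04],0]
    - [[0,0,-0.03],0]
    - [[0,0,0],0]
  hand: 0.48

```text
time: 13.85
tool_pos: [534.0, 130.0, 187.7]
orientation: [0.09, 0.938, -0.003, 0.334]
force: [-0.9, -0.2, -0.9]
width: 0.482
grasp_force: 0.0
```

```bash
python3 st.py; python3 - <<'E'
from workcell import ctrl
import cv2,pickle
st=ctrl.read_state(); s=ctrl.snapshot("wrist"); pickle.dump((st,s),open("w1.pkl","wb"))
t=ctrl.snapshot("top"); pickle.dump(t,open("t1.pkl","wb"))
cv2.imwrite("pics/w1.png",cv2.hconcat([s["color"][:, 120:520],t["color"][50:250,190:390].repeat(2,0).repeat(2,1)]))
E
```

```text
13.85 [ 0.291 -0.344  1.943 -0.309  0.924 -0.98 ] [534.  130.  187.7] [-0.9 -0.2 -0.9]
y [0.172 0.984 0.054] z [ 0.625 -0.066 -0.777] tilt 0.68 azl -0.106
```

View pics/w1.png

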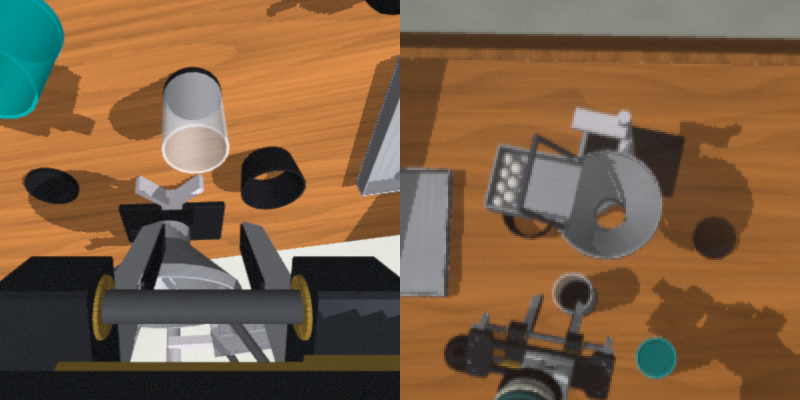

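```bash
python3 - <<'E'
from h import *
from scipy.spatial.transform import Rotation as Ro
st,s=pickle.load(open("w1.pkl","rb"))
R=Ro.from_quat(st['orientation']).as_matrix(); T=np.array(s["tool_from_camera"]);K=np.array(s["intrinsics"])
def w(p,z):
    d=R@T[:3,:3]@np.linalg.solve(K,[p[0],p[1],1.]); o=R@T[:3,3]+st['tool_pos']; return (o+d*(z-o[2])/d[2]).round(1)
t=pickle.load(open("s0.pkl","rb"))["top"]
T0=lambda x,y:(205+(x+.5)/3.5-.5,90+(y+.5)/3.5-.5)
print("rim wrist",w((315,148),85),"L/R",w((282,148),85),w((349,148),85))
print("cap",w((171,186),10)); print("V",w((288,198),25))
# rim height from wrist+top rays
d=R@T[:3,:3]@np.linalg.solve(K,[315,148,1.]);o1=R@T[:3,3]+st['tool_pos'];o2,d2=ray(t,T0(251,373))
a=np.linalg.lstsq(np.c_[d,-d2],o2-o1,rcond=None)[0];print("tri",(o1+a[0]*d).round(1),(o2+a[1]*d2).round(1))
E
```

```text
rim wrist [561.2 124.1  85. ] L/R [554.8  95.9  85. ] [568.  153.5  85. ]
cap [657.3 -87.8  10. ]
V [701.5  61.7  25. ]
tri [561.3 124.1  85. ] [561.3 124.3  85. ]
```

Emit:
servo_tool:
  motion:
    - [[-0.012,0.001,-0.03],0]
    - [[0,0,-0.035],0]
    - [[0,0,-0.035],0]
    - [[0,0,-0.035],0]
    - [[0,0,-0.025],0]
    - [[0,0,-0.01],0]
    - [[0,0,0],0]

```text
time: 14.53
tool_pos: [527.9, 132.5, 29.7]
orientation: [0.091, 0.936, -0.001, 0.341]
force: [0.1, 0.0, 0.3]
width: 0.478
grasp_force: 0.0
```

```bash
python3 st.py
```

```text
14.5333 [ 0.304 -0.176  2.168 -0.501  0.551 -0.724] [527.9 132.5  29.7] [0.1 0.  0.3]
y [0.17  0.984 0.06 ] z [ 0.639 -0.063 -0.767] tilt 0.697 azl -0.099
```

Emit:
servo_tool:
  motion:
    - [[0,0,-0.008],0]
    - [[0,0,-0.006],0]
    - [[0.0045,-0.0021,0],0]
    - [[0.0045,-0.0021,0],0]
    - [[0.0045,-0.0021,0],0]
    - [[0.0045,-0.0021,0],0]
    - [[0.0045,-0.0021,0],0]
    - [[0.0045,-0.0021,0],0]
    - [[0.0045,-0.0021,0],0]
    - [[0.0045,-0.0021,0],0]
    - [[0.0045,-0.0021,0],0]
    - [[0.0045,-0.0021,0],0]
    - [[0.0045,-0.0021,0],0]
    - [[0.0045,-0.0021,0],0]
    - [[0.0045,-0.0021,0],0]
    - [[0.0045,-0.0021,0],0]

```text
time: 15.87
tool_pos: [590.5, 102.7, 15.4]
orientation: [0.091, 0.936, -0.001, 0.341]
force: [-2.6, 1.2, 3.1]
width: 0.477
grasp_force: 1.5
```

```bash
python3 st.py; python3 - <<'E'
from workcell import ctrl
import cv2,pickle
st=ctrl.read_state(); s=ctrl.snapshot("wrist"); pickle.dump((st,s),open("w2.pkl","wb"))
cv2.imwrite("pics/w2.png",s["color"])
E
```

```text
15.8667 [ 0.181 -0.036  2.079 -0.415  0.456 -0.882] [590.5 102.7  15.4] [-2.6  1.2  3.1]
y [0.17  0.984 0.061] z [ 0.638 -0.063 -0.767] tilt 0.697 azl -0.098
```

View pics/w2.png

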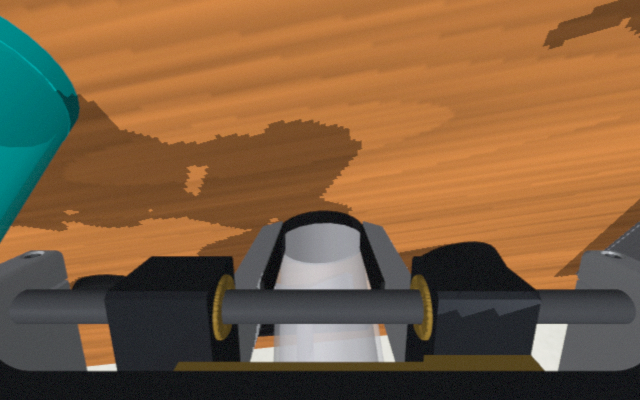

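Emit:
servo_tool:
  motion:
    - [[0.0045,-0.0021,0],0]
    - [[0.0045,-0.0021,0],0]
    - [[0.0045,-0.0021,0],0]
    - [[0.0045,-0.0021,0],0]
    - [[0.0045,-0.0021,0],0]
    - [[0.0045,-0.0021,0],0]
    - [[0.0045,-0.0021,0],0]
    - [[0.0045,-0.0021,0],0]
    - [[0.0045,-0.0021,0],0]
    - [[0.0045,-0.0021,0],0]
    - [[0.0045,-0.0021,0],0]

```text
time: 16.83
tool_pos: [639.9, 79.5, 15.2]
orientation: [0.091, 0.936, -0.001, 0.341]
force: [-1.4, 0.5, 1.6]
width: 0.482
grasp_force: 1.0
```

Emit:
servo_tool:
  motion:
    - [[0.002,-0.0007,0],0]
    - [[0.002,-0.0007,0],0]

```text
time: 17.0
tool_pos: [643.8, 78.1, 15.2]
orientation: [0.091, 0.936, -0.001, 0.341]
force: [-1.0, 0.4, 0.6]
width: 0.484
grasp_force: 1.1
```

Emit:
servo_tool:
  motion:
    - [[0.002,-0.0004,0],0]
    - [[0,0,0],0]

```text
time: 17.17
tool_pos: [645.8, 77.9, 15.3]
orientation: [0.091, 0.936, -0.001, 0.341]
force: [-0.3, 0.1, 0.1]
width: 0.481
grasp_force: 0.5
```

Emit:
servo_tool:
  motion:
    - [[0.0015,-0.0003,0],0]
    - [[0.0015,-0.0003,0],0]

```text
time: 17.33
tool_pos: [648.5, 77.5, 15.3]
orientation: [0.091, 0.936, -0.001, 0.341]
force: [-1.6, 0.5, 0.0]
width: 0.482
grasp_force: 0.8
```

Emit:
servo_tool:
  motion:
    - [[0.0015,-0.0003,0],0]

```text
time: 17.42
tool_pos: [650.0, 77.2, 15.3]
orientation: [0.091, 0.936, -0.001, 0.341]
force: [-1.4, 0.6, 0.1]
width: 0.484
grasp_force: 0.8
```

Emit:
servo_tool:
  motion:
    - [[0.0015,-0.0003,0],0]

```text
time: 17.5
tool_pos: [651.3, 76.8, 15.1]
orientation: [0.091, 0.936, -0.001, 0.341]
force: [-5.7, -0.2, 3.5]
width: 0.479
grasp_force: 2.9
```

Emit:
servo_tool:
  motion:
    - [[0.0015,-0.0003,0],0]

```text
time: 17.58
tool_pos: [652.2, 76.3, 14.8]
orientation: [0.091, 0.936, -0.001, 0.34]
force: [-13.4, 0.0, 8.4]
width: 0.481
grasp_force: 6.2
```

Emit:
servo_tool:
  motion:
    - [[0.001,-0.0002,0],0]
    - [[0,0,0],0]

```text
time: 17.75
tool_pos: [652.6, 76.0, 14.7]
orientation: [0.091, 0.936, -0.001, 0.34]
force: [-11.4, -0.0, 7.7]
width: 0.481
grasp_force: 6.5
```

Emit:
servo_tool:
  motion:
    - [[-0.003,0.0006,0],0]
    - [[-0.004,0.0008,0],0]
    - [[-0.006,0.001,0],0]
    - [[-0.015,0.003,0],0]
    - [[-0.023,0.004,0.004],0]
    - [[-0.025,0.005,0.01],0]
    - [[-0.025,0.005,0.02],0]
    - [[0,0,0.04],0]
    - [[0,0,0.04],0]
    - [[0,0,0.04],0]
    - [[0,0,0.04],0]
    - [[0,0,0.04],0]
    - [[0,0,0.04],0]
    - [[0,0,0.04],0]
    - [[0,0,0.04],0]
    - [[0,0,0],0]

```text
time: 19.08
tool_pos: [555.4, 96.1, 383.3]
orientation: [0.091, 0.932, 0.002, 0.351]
force: [0.4, -0.3, 1.9]
width: 0.479
grasp_force: 0.0
```

```bash
python3 st.py; python3 - <<'E'
from workcell import ctrl
import cv2,pickle
st=ctrl.read_state(); s=ctrl.snapshot("wrist"); pickle.dump((st,s),open("w3.pkl","wb"))
t=ctrl.snapshot("scene"); pickle.dump(t,open("sc1.pkl","wb"))
cv2.imwrite("pics/w3.png",cv2.hconcat([s["color"][:, 120:520],cv2.resize(t["color"][200:330,320:450],(400,400),interpolation=cv2.INTER_CUBIC)]))
E
```

```text
19.0833 [ 0.181 -0.37   1.591 -0.19   1.228 -1.195] [555.4  96.1 383.3] [ 0.4 -0.3  1.9]
y [0.169 0.983 0.067] z [ 0.654 -0.061 -0.754] tilt 0.717 azl -0.093
```

View pics/w3.png

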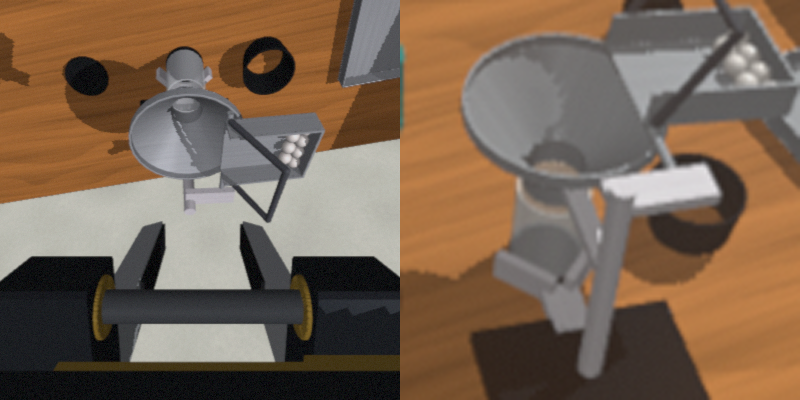

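Emit:
servo_tool:
  motion:
    - [[0.027,0.0175,-0.005],0]
    - [[0.027,0.0175,-0.005],0]
    - [[0.027,0.0175,-0.005],0]
    - [[0.027,0.0175,-0.005],0]
    - [[0.027,0.0175,-0.005],0]
    - [[0.027,0.0175,-0.005],0]
    - [[0,0,0],0]
  hand: 0
  force: 20

```text
time: 19.77
tool_pos: [716.8, 203.1, 328.7]
orientation: [0.089, 0.938, -0.002, 0.336]
force: [-0.7, -0.5, -1.6]
width: 0.024
grasp_force: 0.0
```

Emit:
servo_tool:
  motion:
    - [[0.001,-0.001,-0.025],0]
    - [[0.001,-0.001,-0.025],0]
    - [[0,-0.001,-0.02],0]
    - [[0,0,0],0]

```text
time: 20.1
tool_pos: [713.2, 196.3, 258.2]
orientation: [0.09, 0.938, -0.003, 0.334]
force: [-1.1, 0.3, -1.9]
width: 0.006
grasp_force: 0.0
```

```bash
python3 st.py; python3 - <<'E'
from workcell import ctrl
import cv2,pickle
t=ctrl.snapshot("scene"); u=ctrl.snapshot("top")
cv2.imwrite("pics/p1.png",cv2.hconcat([cv2.resize(t["color"][160:290,330:460],(400,400),interpolation=cv2.INTER_CUBIC),cv2.resize(u["color"][90:190,210:310],(400,400),interpolation=cv2.INTER_CUBIC)]))
E
```

```text
20.1 [ 0.314  0.072  1.438 -0.307  1.016 -0.986] [713.2 196.3 258.2] [-1.1  0.3 -1.9]
y [0.172 0.984 0.054] z [ 0.626 -0.067 -0.777] tilt 0.682 azl -0.106
```

View pics/p1.png

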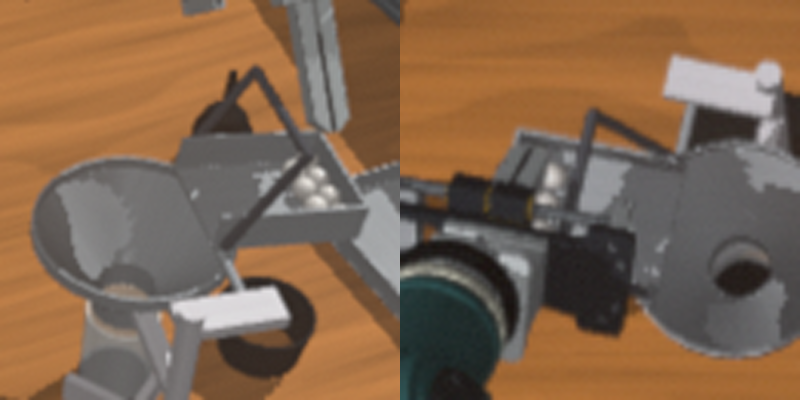

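Emit:
servo_tool:
  motion:
    - [[-0.0008,-0.0039,0],0]
    - [[-0.0008,-0.0039,0],0]
    - [[-0.0008,-0.0039,0],0]
    - [[-0.0006,-0.003,0],0]
    - [[-0.0006,-0.003,0],0]
    - [[-0.0006,-0.003,0],0]
    - [[-0.0006,-0.003,0],0]
    - [[-0.0006,-0.003,0],0]
    - [[-0.0006,-0.003,0],0]
    - [[-0.0006,-0.003,0],0]
    - [[-0.0006,-0.003,0],0]
    - [[-0.0006,-0.003,0],0]
    - [[-0.0006,-0.003,0],0]
    - [[-0.0006,-0.003,0],0]
    - [[-0.0006,-0.003,0],0]
    - [[-0.0006,-0.003,0],0]
    - [[-0.0006,-0.003,0],0]

```text
time: 21.62
tool_pos: [705.9, 143.2, 268.4]
orientation: [0.091, 0.936, -0.001, 0.341]
force: [-0.1, 0.9, 0.6]
width: 0.004
grasp_force: 0.6
```

Emit:
servo_tool:
  motion:
    - [[-0.0006,-0.003,0],0]
    - [[-0.0006,-0.003,0],0]
    - [[-0.0006,-0.003,0],0]
    - [[-0.0006,-0.003,0],0]
    - [[-0.0006,-0.003,0],0]
    - [[-0.0006,-0.003,0],0]
    - [[-0.0006,-0.003,0],0]
    - [[-0.0006,-0.003,0],0]
    - [[-0.0006,-0.003,0],0]
    - [[-0.0006,-0.003,0],0]

```text
time: 22.45
tool_pos: [700.0, 113.7, 268.8]
orientation: [0.091, 0.936, -0.001, 0.341]
force: [1.0, 0.6, -0.3]
width: 0.008
grasp_force: 0.4
```

```bash
python3 st.py; python3 - <<'E'
from workcell import ctrl
import cv2,pickle
t=ctrl.snapshot("scene"); u=ctrl.snapshot("top")
cv2.imwrite("pics/p2.png",cv2.hconcat([cv2.resize(t["color"][160:290,330:460],(400,400),interpolation=cv2.INTER_CUBIC),cv2.resize(u["color"][90:190,210:310],(400,400),interpolation=cv2.INTER_CUBIC)]))
E
```

```text
22.45 [ 0.163 -0.031  1.527 -0.202  0.976 -1.159] [700.  113.7 268.8] [ 1.   0.6 -0.3]
y [0.17  0.984 0.061] z [ 0.638 -0.063 -0.768] tilt 0.695 azl -0.099
```

View pics/p2.png

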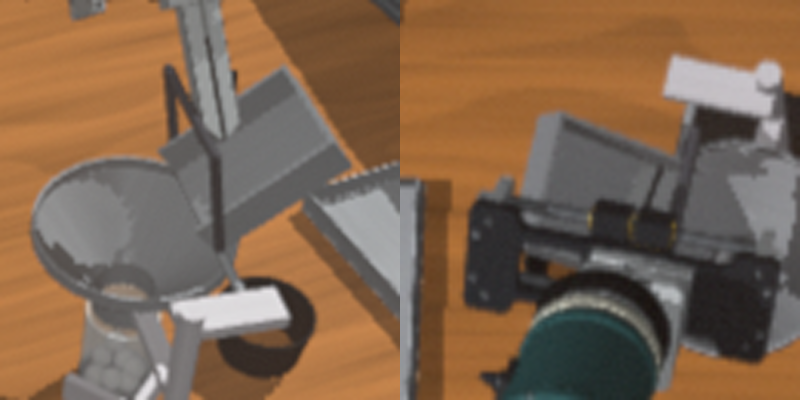

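Emit:
servo_tool:
  motion:
    - [[-0.0006,-0.003,-0.0006],0]
    - [[-0.0006,-0.003,-0.0006],0]
    - [[-0.0006,-0.003,-0.0006],0]
    - [[-0.0006,-0.003,-0.0006],0]
    - [[-0.0006,-0.003,-0.0006],0]
    - [[-0.0006,-0.003,-0.0006],0]
    - [[0,0,0],0]
    - [[0,0,0],0]
    - [[0,0,0],0]
    - [[0,0,0],0]
    - [[0,0,0],0]
    - [[0,0,0],0]

```text
time: 23.55
tool_pos: [696.8, 96.1, 266.0]
orientation: [0.091, 0.936, -0.001, 0.341]
force: [0.5, 0.6, 1.3]
width: 0.006
grasp_force: 0.2
```

Emit:
servo_tool:
  motion:
    - [[0.0008,0.004,0.0003],0]
    - [[0.0008,0.004,0.0003],0]
    - [[0.0008,0.004,0.0003],0]
    - [[0.0008,0.004,0.0003],0]
    - [[0.0008,0.004,0],0]
    - [[0.0008,0.004,0],0]
    - [[0.0008,0.004,0],0]
    - [[0.0008,0.004,0],0]
    - [[0.0008,0.004,0],0]
    - [[0.0008,0.004,0],0]
    - [[0.0008,0.004,0],0]
    - [[0.0008,0.004,0],0]
    - [[0.0008,0.004,0],0]
    - [[0.0008,0.004,0],0]
    - [[0.0008,0.004,0],0]
    - [[0.0008,0.004,0],0]
    - [[0.0008,0.004,0],0]
    - [[0.0008,0.004,0],0]
    - [[0.0008,0.004,0],0]
    - [[0.0008,0.004,0],0]

```text
time: 25.22
tool_pos: [712.8, 176.4, 267.0]
orientation: [0.091, 0.936, -0.001, 0.341]
force: [0.3, 0.4, 0.1]
width: 0.007
grasp_force: 0.2
```

Emit:
servo_tool:
  motion:
    - [[0.0014,0.007,0],0]
    - [[0.0014,0.007,0],0]
    - [[0.0014,0.007,0],0]
    - [[0.0014,0.007,0],0]
    - [[0.0014,0.007,0],0]
    - [[0,0,0.03],0]
    - [[0,0,0.03],0]
    - [[0,0,0.03],0]
    - [[-0.03,0,0.02],0]
    - [[-0.03,0,0.02],0]
    - [[-0.03,0,0.02],0]
    - [[-0.04,0,0],0]
    - [[-0.04,0,0],0]
    - [[-0.04,0,0],0]
    - [[0,0,0],0]

```text
time: 26.47
tool_pos: [505.0, 211.7, 420.1]
orientation: [0.09, 0.935, 0.002, 0.343]
force: [-0.1, 0.7, 1.2]
width: 0.008
grasp_force: 0.0
```

```bash
python3 st.py; python3 - <<'E'
from workcell import ctrl
import cv2,pickle
t=ctrl.snapshot("scene"); u=ctrl.snapshot("top")
a=cv2.resize(t["color"][160:330,320:470],(400,453),interpolation=cv2.INTER_CUBIC);b=cv2.resize(u["color"][90:260,205:355],(400,453),interpolation=cv2.INTER_CUBIC)
cv2.imwrite("pics/p3.png",cv2.hconcat([a,b]))
E
```

```text
26.4667 [ 0.536 -0.314  1.471 -0.393  1.4   -0.894] [505.  211.7 420.1] [-0.1  0.7  1.2]
y [0.167 0.984 0.065] z [ 0.641 -0.059 -0.765] tilt 0.7 azl -0.091
```

View pics/p3.png

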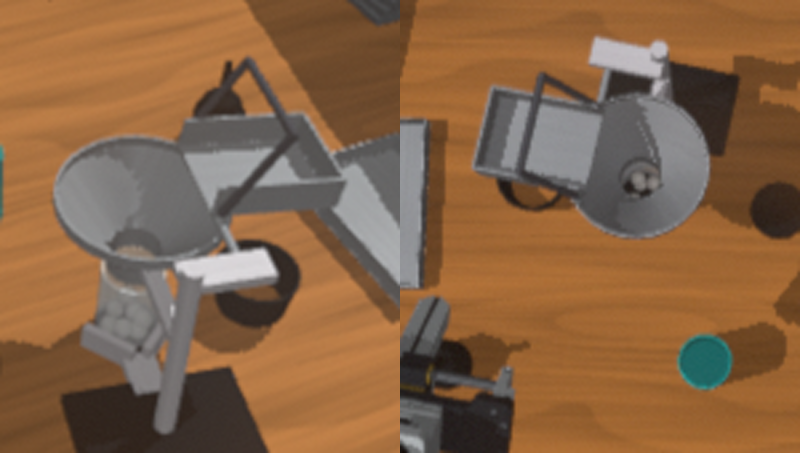

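Emit:
servo_tool:
  motion:
    - [[0,0,0],0]
    - [[0,0,0],0]
    - [[0,0,0],0]
    - [[0,0,0],0]
    - [[0,0,0],0]
    - [[0,0,0],0]

```text
time: 27.07
tool_pos: [510.2, 210.9, 416.5]
orientation: [0.091, 0.936, -0.001, 0.341]
force: [-0.3, -0.1, 0.2]
width: 0.004
grasp_force: 0.0
```

```bash
python3 -c "
from workcell import ctrl
print(ctrl.job_done())"
```

```text
the job is handed in; nothing more can be done
None
```

I handed the job in at 27 s: the canister stands home in the V-stop, the scoop is empty and back at rest, and balls are visible in the canister, though I could not count all seven or rule out one still in the spout; the nearby gear looked undisturbed.

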